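# Push the key-blank case down the freshly glued lane

### The job

Push the flat case of key blanks along the bench with the fingertips, into the lane between the two aluminium guide rails and on down it until its leading end is up against the steel back stop and it sits square in the lane. The glue under the rails is still setting, so neither the case nor the robot may touch either rail at any time. Slide the case steadily, never lifting or tipping it or shooting it along, and leave the glue bottle, the screw jar and the flip key where they are.

Things in the scene. Friction and masses are not known exactly. Their poses are not given: they have to be found in the camera images.
- dock: Fixed dock. Origin on the bench at the middle of the lane's open mouth; +x runs down the lane (towards the robot's right, within 20 degrees), +y across it to the left, z up. Lane 150 mm long, 118 mm wide, the bench its floor. Back stop: dark steel bar 30 mm high, 12 thick, 160 wide, face at x = +150 mm, 3 mm flange behind it to x = 190; the case may touch it. Place and heading vary.
- rail_left: Left guide rail of the lane (dock +y side), fixed: aluminium bar 150 mm long (x), 10 mm thick (y), 18 mm high, standing on the bench; thin flange (2.5 mm high) on its outer side. Origin at the centre of its underside, 64 mm from the lane's middle line, so its inner face is at dock y = +59 mm. Must not be touched.
- rail_right: Right guide rail of the lane (dock -y side), the mirror image of the left one; inner face at dock y = -59 mm. Must not be touched.
- case: Loose flat box, black with grey lid and brass key emblem: 110 mm long (x), 92 wide (y), 45 high, plain upright sides; 0.3 to 0.65 kg, sliding friction roughly 0.5 to 1. Origin at the centre of its underside. Starts before the mouth, +x end leading and 50 to 100 mm from it, up to 25 mm off the lane's middle line and up to 12 degrees askew. Home: origin at dock x = 95 mm.
- case_center (a point): Centre of the same case, 22.5 mm above its underside.
- glue_center (a point): Bystander: small white glue bottle, 36 mm across, 85 mm tall, standing beside the lane on its left; the point is on its axis half-way up (42 mm above the bench).
- jar_center (a point): Bystander: small glass screw jar with a steel cap, 50 mm across, 50 mm tall, standing beside the lane on its right; the point is on its axis 25 mm above the bench.
- flip_key_center (a point): Bystander: black flip car key lying on the bench to the right of the lane, body 60 x 34 x 14 mm with a 48 mm steel blade out of one end; the point is the centre of the black body, 7 mm above the bench.
Mind the look-alikes: they are no part of the job. Leave any blue, purple or red look-alike of the case alone.

How it is judged (in metres and radians):
On the way:
1. the case has slid half-way into the lane (x of case_center in the frame of dock between 0 and 0.08 m and height (world z) of case_center below 0.0305 m), for 0.05 s.
At the end, for the whole second after the job is handed in: The case rests flat in the lane, its centre within 6 mm of the place it has when pressed against the back stop, within 12.5 mm of the lane's middle line and within 0.09 rad of the lane's direction, at rest (x of case_center in the frame of dock above 0.089 m and y of case_center in the frame of dock between -0.0125 and 0.0125 m and angle between the x axis of case and the x axis of dock, either way round below 0.09 rad and height (world z) of case_center below 0.0275 m and angle between case's own z axis and vertical below 0.06 rad and linear speed of case below 0.01 m/s); the robot touches nothing.
It fails at once if a guide rail is touched by the case, the robot or anything else (contact force between any of rail_left, rail_right and anything else above 0.3 N).
It fails at once if the case is lifted (8 mm) or tipped (0.15 rad) (height (world z) of case_center above 0.0305 m or angle between case's own z axis and vertical above 0.15 rad).
It fails at once if the case is shot along (faster than 0.4 m/s) (linear speed of case above 0.4 m/s).
It fails at once if a bystander is moved by more than 15 mm (distance of any of glue_center, jar_center, flip_key_center from where it was at the start of the episode above 0.015 m).
It also fails if it takes over 67 s, if anything falls off the work surface, if the arm or the gripper's body presses on something with over 40 N, if the wrist force passes 120 N, or if a joint passes its speed limit or range.

### The arm

A 6-joint arm with a two-finger parallel gripper is mounted at the origin on the work surface. World frame = base frame: x ahead of the robot, y to its left, z up, the work surface at z = 0. Lengths are in mm, angles in rad, forces in N, time in s.
With the tool pointing down it reaches from about 250 to 775 mm from the base axis. Payload 8.9 kg.
Tool frame: the origin (TCP) lies at the very end of the fingers, on their centre line; the grasp point (between the pads) lies pinch_z behind it (pinch_z is the distance from the TCP to the grasp point, in mm); z points along the fingers, x is the direction in which the jaws open and shut, and the axes are right-handed (so a half turn about z gives the same grasp; the last joint's range is limited). The gripper opens to 85 mm and grips with 20 to 120 N. Pads are 22 mm wide; open, the fingers measure 114 mm over their backs; the gripper's body (76 mm by 85 mm) begins 54 mm behind the grasp point. The pads swing forward as they close: fully open they stand 13 mm farther back than shut.
Start: joints at [-1.433, 0.291, -0.153, 1.127, 0, 1.431], TCP at [143.473, -505.014, 231.305] pointing down, gripper open.
Joint ranges: [-2.52, 2.52], [-0.91, 1.74], [-1.3, 1.37], [-1.96, 2.02], [-1.52, 1.47], [-3.14, 3.14]. Speed limits (rad/s): [2.22, 2.22, 2.79, 3.14, 3.14, 3.14].

### API

Orientations are given as a rotation vector (axis times angle).
In Python, from plant import sense, snapshot, camera_model, sign_off, pinch_z gives the robot as it stands. The module is installed in compiled form; this text tells all that it offers.
- The arm moves only by the tool play_rows, never from a script. Its arguments are lists of equal length, an entry for each row: "rotation": the turn, a rotation vector about the tool's x, y, z in rad, a list of three; "delta_pos": the shift along the tool's x, y, z in mm, a list of three; "grip": the opening, from 0 (shut) to 1 (fully open). A call has 1 to 10 rows; each row shifts and turns the commanded pose from where the row before left it, along the tool's axes as they then stand; what a row does not reach is not made up. A row lasts 1/12 s, in which the tool goes at most 41.7 mm and 7.16 degrees, less where a joint would pass 70% of its speed; a pose out of reach is approached as far as the arm can. A call is refused whole if a number of a shift passes 41.7 or a number of a turn 0.125, either way. A call with a gripper value outside its range is refused whole. The fingers move at their own pace and stop on an object; the grip force is fixed at half the most. Time passes only in rows, so rows that do not move let the fingers close. It gives the time, the measured TCP pose, the force and the opening at its end, in the units of the state.
- sense(): the state, without advancing time (a new reading comes with each control period).
- snapshot(name): name is "side" or "top"; returns the picture (384x512x3 uint8, red, green, blue); there is no depth.
- camera_model(name): a dict with "mtx" (3x3 intrinsics, pixels), "rvec" (rotation vector, rad) and "tvec" (3), from world to camera coordinates, as OpenCV has them. Camera axes: x right, y down, z forward; pixel columns grow to the right and rows downward; lengths in mm; the calibration is good to about 2 mm. A picture is of the moment at which its call begins. camera_model takes no time and is no camera call.
- sign_off(): hands the job in, once; it reports no verdict.
The state is a dict: "clock": time; "q": joint angles; "dq": joint speeds; "joint_efforts": joint torques, N m; "tcp_pos": TCP position; "orientation": TCP orientation; "ft_force": force on the tool from outside, world axes, zero at the start; "wrist_torque": the same for the moment, N m; "gripper_width": finger opening in mm.
Only numpy, scipy, OpenCV 4.12 (cv2) and the standard library are available. Lean on these libraries where they do the work, as an engineer would, in place of code of your own. Each camera call takes 0.05 s, during which the arm holds its last target. There are 200 camera calls.

## Working session

There is one attempt and no reset: what is moved stays moved. The work goes in short steps, Python scripts to look and compute and a tool call to move; the robot and the scene stay as the last step left them, time stands still between calls to the robot, and variables do not carry over. Pictures are saved under pics/ and viewed, about 8 in all and at most 12, crops included, and the job is handed in when it is done.

Besides the shell and the picture viewer there is one more tool, called after "Emit:" as name(argument=value, ...) on one line, values as JSON. play_rows: Moves the arm, as the interface text tells. Its arguments: {"type":"object","properties":{"rotation":{"type":"array","items":{"type":"array","items":{"type":"number"}}},"delta_pos":{"type":"array","items":{"type":"array","items":{"type":"number"}}},"grip":{"type":"array","items":{"type":"number"}}},"required":["rotation","delta_pos","grip"]}

```bash
mkdir -p pics
python3 - <<'E'
from plant import *
import cv2
for n in("top","side"):
    cv2.imwrite(f"pics/{n}0.png",snapshot(n)[:,:,::-1]); print(n,camera_model(n))
print(pinch_z,sense())
E
```

```text
top {'mtx': array([[412.96089401,   0.        , 259.14829713],
       [  0.        , 412.96089401, 192.92972853],
       [  0.        ,   0.        ,   1.        ]]), 'rvec': array([ 2.16949467, -2.14309901,  0.19179681]), 'tvec': array([102.62664115, 581.1959428 , 873.48047638])}
side {'mtx': array([[464.1624354 ,   0.        , 253.2320582 ],
       [  0.        , 464.1624354 , 193.45428435],
       [  0.        ,   0.        ,   1.        ]]), 'rvec': array([ 2.24666717, -0.20470073,  0.07520791]), 'tvec': array([-519.28104492,  189.30817067,  886.60304467])}
18.700000000000003 {'clock': 0.1, 'q': array([-1.43331377e+00,  2.91214910e-01, -1.54040162e-01,  1.12671470e+00,
       -1.34069478e-05,  1.43150253e+00]), 'dq': array([-0.00086187, -0.00103028,  0.00248741,  0.00128701,  0.00107932,
       -0.00033109]), 'joint_efforts': array([ 8.44938459e-04, -5.37978423e+01,  3.31919682e+01,  9.29240050e-03,
       -2.62771819e-04,  6.14848972e-07]), 'tcp_pos': array([ 143.40747454, -504.62398809,  230.79842257]), 'orientation': array([-2.50598928e+00,  1.89326765e+00,  1.31674516e-03]), 'ft_force': array([-0.25274742, -0.49039155,  0.40597356]), 'wrist_torque': array([0.01333957, 0.02950973, 0.03571468]), 'gripper_width': 85.42108032778384}
```

View pics/top0.png

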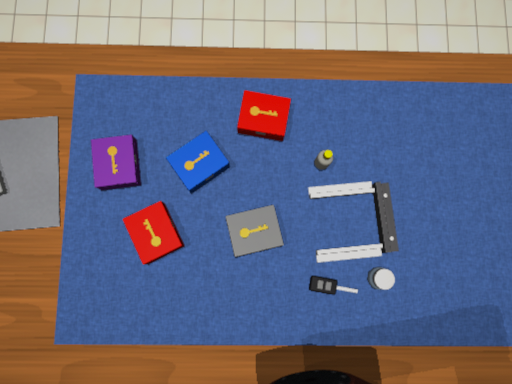

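View pics/side0.png

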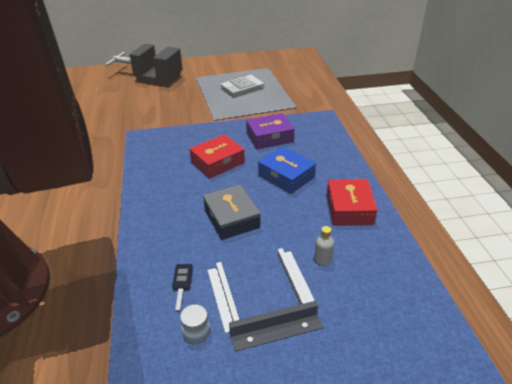

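The top view shows the grey case with its brass key at (255,230). The look-alikes are red (264,113), blue (198,160), purple (115,162) and red (153,232). The rails run (310,190)-(372,186) and (318,257)-(381,248), with the stop at (386,217). The side view shows the grey case at (232,210) and the rails at (222,295) and (295,275). I choose the grey one and will check it in a crop.

```bash
cat > h.py <<'E'
import cv2, numpy as np
from plant import *
def cam(n):
    c=camera_model(n); return c["mtx"],cv2.Rodrigues(c["rvec"])[0],c["tvec"]
def ray(n,px,z):
    K,R,t=cam(n); C=-R.T@t
    d=(np.linalg.inv(K)@np.c_[np.atleast_2d(px),np.ones(len(np.atleast_2d(px)))].T).T@R
    return C+d*((z-C[2])/d[:,2])[:,None]
def tri(p,q):  # top px, side px -> point, gap
    A=[];b=[]
    for n,x in(("top",p),("side",q)):
        K,R,t=cam(n);P=K@np.c_[R,t]
        for i in(0,1): r=x[i]*P[2]-P[i];s=np.linalg.norm(r[:3]);A.append(r[:3]/s);b.append(-r[3]/s)
    return np.linalg.lstsq(np.array(A),np.array(b),rcond=None)[0]
E
python3 - <<'E'
import cv2
a=cv2.imread("pics/top0.png")[165:305,215:410]
b=cv2.imread("pics/side0.png")[170:350,160:360]
cv2.imwrite("pics/ta.png",cv2.resize(a,None,fx=4,fy=4,interpolation=cv2.INTER_CUBIC))
cv2.imwrite("pics/sa.png",cv2.resize(b,None,fx=3.2,fy=3.2,interpolation=cv2.INTER_CUBIC))
E
```

```text
(no output)
```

View pics/ta.png

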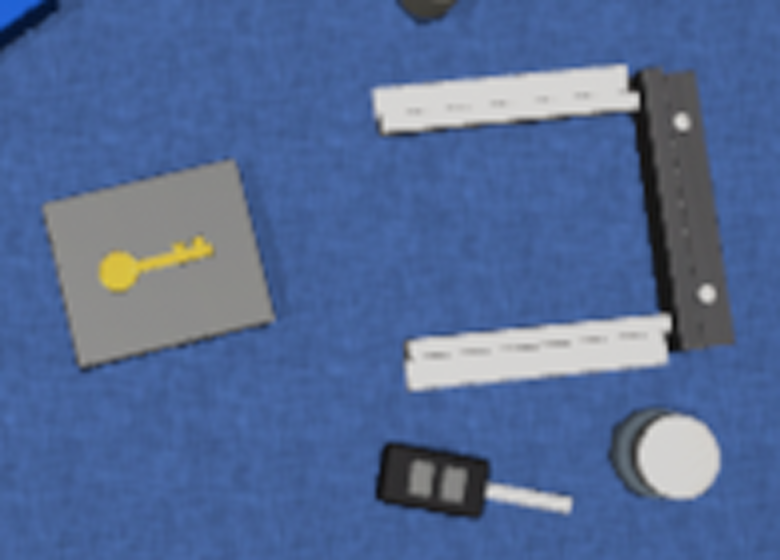

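View pics/sa.png

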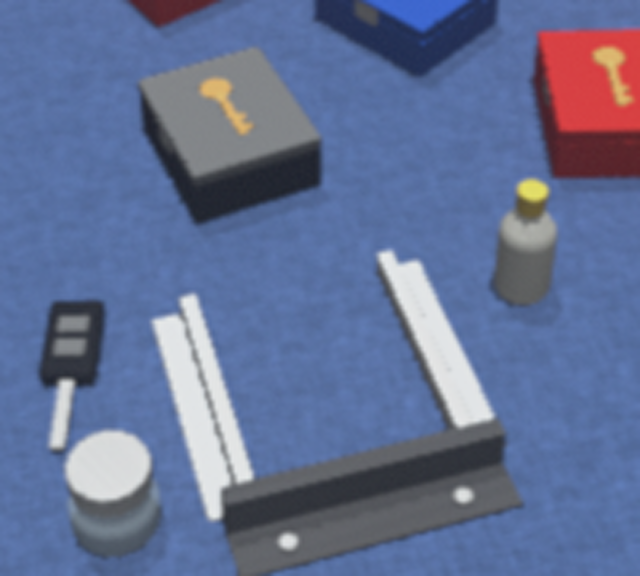

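```bash
cat > m0.py <<'E'
from h import *
T=lambda p:np.array(p)/4+[214.625,164.625]
S=lambda p:np.array(p)/3.2+[159.66,169.66]
np.set_printoptions(precision=1,suppress=True)
K,R,t=cam("top");print("camtop",-R.T@t)
L=ray("top",T([[381,132],[640,108]]),18);Rr=ray("top",T([[409,341],[670,315]]),18)
print("rails",L,Rr)
for n,p in(("L",L),("R",Rr)):
    d=p[1]-p[0];print(n,np.linalg.norm(d[:2]),np.degrees(np.arctan2(d[1],d[0])))
d=(L[1]-L[0]+Rr[1]-Rr[0])[:2];d/=np.linalg.norm(d);n=np.array([-d[1],d[0]])
print("width",(L[0]-Rr[0])[:2]@n)
for z in(45,):
    c=ray("top",T([[43,205],[234,159],[274,321],[82,367]]),z)
    print("case",c,c.mean(0),[np.linalg.norm(c[i]-c[(i+1)%4]) for i in range(4)])
    e=(c[1]-c[0]+c[2]-c[3]);print("ang",np.degrees(np.arctan2(e[1],e[0])), "ang lane",np.degrees(np.arctan2(d[1],d[0])))
# two-view heights
print("case corners tri",tri(T([43,205]),S([258,48])),tri(T([274,321]),S([193,178])),tri(T([234,159]),S([320,142])),tri(T([82,367]),S([141,84])))
print("rails tri",tri(T([381,132]),S([378,254])),tri(T([409,341]),S([197,295])))
# stop top front edge: top view and side view corners
print("stop",ray("top",T([[638,72],[668,348]]),30),tri(T([645,70]),S([500,422])))
print("jar,glue,key",ray("top",T([[678,457]]),50),ray("side",S([[522,292]]),0),ray("top",T([[433,480]]),14))
mid=(L[0]+Rr[0])/2;print("mouth mid",mid)
E
python3 m0.py
```

```text
camtop [443.3 134.3 947. ]
rails [[ 574.4   -6.7   18. ]
 [ 590.4 -156.1   18. ]] [[ 456.5  -21.5   18. ]
 [ 472.5 -169.3   18. ]]
L 150.18998241330746 -83.88096585967385
R 148.73231459792535 -83.80114843326139
width 118.78232243712145
case [[527.7 183.2  45. ]
 [554.4  78.8  45. ]
 [466.1  56.6  45. ]
 [440.4 160.2  45. ]] [497.1 119.7  45. ] [np.float64(107.772045434284), np.float64(91.05083650925081), np.float64(106.81509164884602), np.float64(90.25228393816457)]
ang -75.8460950507526 ang lane -83.84125175776555
case corners tri [529.1 183.4  40.3] [467.   56.2  40.7] [555.5  78.3  37.6] [442.  160.4  39.2]
rails tri [576.   -7.5  13.7] [458.  -22.   15.4]
stop [[ 609.2 -151.8   30. ]
 [ 454.  -163.7   30. ]] [ 612.3 -157.4   25.6]
jar,glue,key [[ 395.8 -160.6   50. ]] [[661.9 -43.8   0. ]] [[380.2 -34.7  14. ]]
mouth mid [515.4 -14.1  18. ]
```

```bash
cat > plan.py <<'E'
from h import *
from scipy.spatial.transform import Rotation as Ro
np.set_printoptions(precision=3,suppress=True)
A=np.radians(-83.84);d=np.array([np.cos(A),np.sin(A),0]);n=np.array([-d[1],d[0],0]);M=np.array([515.4,-14.1,0])
def st(goal=None):
    s=sense();R=Ro.from_rotvec(s["orientation"]).as_matrix();p=s["tcp_pos"]
    x=R[:,0];x=x if x@n>0 else -x
    print("t",round(s["clock"],2),"tcp",p,"width",s["gripper_width"],"F",s["ft_force"],"q6",s["q"][5])
    print("dock along/across",(p-M)@d,(p-M)@n,"tool x",R[:,0],"y",R[:,1],"yaw of tool x vs n deg",np.degrees(np.arctan2(np.cross(n,x)[2],x@n)))
    if goal is not None: print("shift tool frame",R.T@(np.array(goal)-p)," world",np.array(goal)-p)
E
python3 -c "
from plan import *
g=M-225*d-4*n;g[2]=120;print(g);st(g)
x=Ro.from_rotvec(sense()['orientation']).as_matrix()
for s in(1,-1):
  R2=np.c_[s*n,np.cross([0,0,-1],s*n),[0,0,-1]];print(s,Ro.from_matrix(x.T@R2).as_rotvec(),R2.T@(g-sense()['tcp_pos']))"
```

```text
[487.279 209.172 120.   ]
t 0.1 tcp [ 143.407 -504.624  230.798] width 85.42108032778384 F [-0.253 -0.49   0.406] q6 1.4315025304195232
dock along/across 447.774998663777 -422.4804995068809 tool x [ 0.273 -0.962 -0.001] y [-0.962 -0.273 -0.   ] yaw of tool x vs n deg -80.30187779145155
shift tool frame [-592.535 -525.817  111.567]  world [ 343.872  713.796 -110.798]
1 [-0.001  0.001 -1.402] [ 418.48  -672.775  110.798]
-1 [0.001 0.001 1.74 ] [-418.48   672.775  110.798]
```

Emit:
play_rows(rotation=[[0,0,-0.117],[0,0,-0.117],[0,0,-0.117],[0,0,-0.117],[0,0,-0.117],[0,0,-0.117],[0,0,-0.117],[0,0,-0.117],[0,0,-0.117],[0,0,-0.117]], delta_pos=[[0,0,0],[0,0,0],[0,0,0],[0,0,0],[0,0,0],[0,0,0],[0,0,0],[0,0,0],[0,0,0],[0,0,0]], grip=[0.6,0.6,0.6,0.6,0.6,0.6,0.6,0.6,0.6,0.6])

```text
clock: 0.93
tcp_pos: [143.4, -504.8, 231.0]
orientation: [-3.135, 0.186, 0.0]
ft_force: [-0.4, -0.2, 0.6]
gripper_width: 51.5
```

Emit:
play_rows(rotation=[[0,0,-0.117],[0,0,-0.115],[0,0,0],[0,0,0],[0,0,0],[0,0,0],[0,0,0],[0,0,0],[0,0,0],[0,0,0]], delta_pos=[[0,0,0],[0,0,0],[17,-28,0],[17,-28,0],[17,-28,0],[17,-28,0],[17,-28,0],[17,-28,0],[17,-28,0],[17,-28,0]], grip=[0.6,0.6,0.6,0.6,0.6,0.6,0.6,0.6,0.6,0.6])

```text
clock: 1.77
tcp_pos: [254.7, -266.0, 231.2]
orientation: [-3.137, -0.169, 0.0]
ft_force: [1.8, -0.2, -0.6]
gripper_width: 51.5
```

Emit:
play_rows(rotation=[[0,0,0],[0,0,0],[0,0,0],[0,0,0],[0,0,0],[0,0,0],[0,0,0],[0,0,0],[0,0,0],[0,0,0]], delta_pos=[[17,-28,0],[17,-28,0],[17,-28,0],[17,-28,0],[17,-28,0],[17,-28,0],[17,-28,0],[17,-28,0],[17,-28,0],[17,-28,0]], grip=[0.6,0.6,0.6,0.6,0.6,0.6,0.6,0.6,0.6,0.6])

```text
clock: 2.6
tcp_pos: [393.6, 30.8, 231.2]
orientation: [3.137, 0.17, -0.0]
ft_force: [0.9, -1.0, -0.5]
gripper_width: 51.0
```

```bash
python3 -c "
from plan import *
g=M-225*d-4*n;g[2]=120;st(g)"
```

```text
t 2.6 tcp [393.557  30.806 231.235] width 51.002978576339906 F [ 0.919 -0.997 -0.53 ] q6 1.355004045361796
dock along/across -57.7213368403097 -116.32063816655058 tool x [ 0.994  0.108 -0.   ] y [ 0.108 -0.994  0.   ] yaw of tool x vs n deg 0.04145897989651636
shift tool frame [ 112.446 -167.205  111.22 ]  world [  93.722  178.365 -111.235]
```

Emit:
play_rows(rotation=[[0,0,0],[0,0,0],[0,0,0],[0,0,0],[0,0,0],[0,0,0],[0,0,0],[0,0,0],[0,0,0],[0,0,0]], delta_pos=[[19,-29,0],[19,-29,0],[19,-29,0],[19,-29,0],[19,-29,0],[17,-29,25],[0,0,25],[0,0,30],[0,0,30],[0,0,0]], grip=[0.6,0.6,0.6,0.6,0.6,0.6,0.6,0.6,0.6,0.6])

```text
clock: 3.43
tcp_pos: [482.1, 213.0, 116.2]
orientation: [3.135, 0.17, -0.014]
ft_force: [-2.0, -1.1, -1.2]
gripper_width: 51.4
```

```bash
python3 -c "
from plan import *
g=M-225*d-4*n;g[2]=18;st(g)
cv2.imwrite('pics/t1.png',np.hstack([cv2.resize(snapshot('top')[120:320,180:420,::-1],(400,333)),cv2.resize(snapshot('side')[100:350,150:400,::-1],(333,333))]))"
```

```text
t 3.43 tcp [482.053 213.045 116.24 ] width 51.39417602946248 F [-1.958 -1.08  -1.212] q6 1.7397799355895158
dock along/across -229.41155584987283 -8.780533141416788 tool x [ 0.994  0.108 -0.009] y [ 0.108 -0.994  0.002] yaw of tool x vs n deg 0.05172236127361784
shift tool frame [ 5.646  4.263 98.2  ]  world [  5.226  -3.873 -98.24 ]
```

View pics/t1.png

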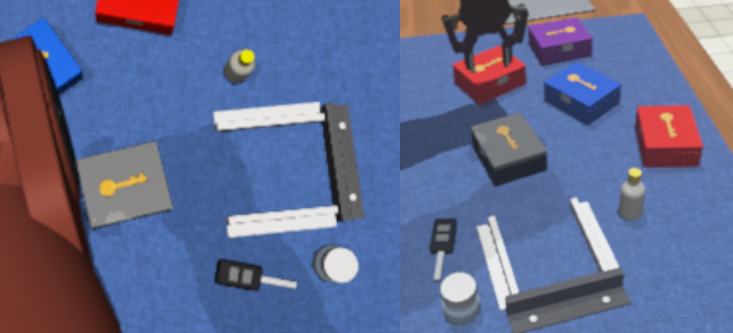

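The view shows the fingers upright behind the grey case, clear of it and of the red look-alike behind. I'll descend next.

Emit:
play_rows(rotation=[[0,0,0],[0,0,0],[0,0,0],[0,0,0],[0,0,0],[0,0,0]], delta_pos=[[5,0,24],[0,0,25],[0,0,25],[0,0,14],[0,0,10],[0,0,0]], grip=[0.6,0.6,0.6,0.6,0.6,0.6])

```text
clock: 4.03
tcp_pos: [491.1, 214.4, 23.5]
orientation: [3.137, 0.169, -0.0]
ft_force: [0.8, 0.1, 0.6]
gripper_width: 51.5
```

Emit:
play_rows(rotation=[[0,0,0],[0,0,0],[0,0,0],[0,0,0],[0,0,0],[0,0,0],[0,0,0],[0,0,0],[0,0,0],[0,0,0]], delta_pos=[[0,3,0],[0,4,0],[0,4,0],[0,4,0],[0,4,0],[0,4,0],[0,4,0],[0,4,0],[0,2,0],[0,0,0]], grip=[0.6,0.6,0.6,0.6,0.6,0.6,0.6,0.6,0.6,0.6])

```text
clock: 4.87
tcp_pos: [494.8, 181.3, 23.6]
orientation: [-3.137, -0.169, -0.001]
ft_force: [0.4, 0.9, 0.9]
gripper_width: 51.0
```

```bash
python3 -c "
from plan import *
st()
cv2.imwrite('pics/t2.png',np.hstack([cv2.resize(snapshot('top')[165:305,200:400,::-1],(400,280),interpolation=2),cv2.resize(snapshot('side')[110:350,160:360,::-1],(400,480),interpolation=2)[:280]]))"
```

```text
t 4.87 tcp [494.778 181.34   23.622] width 51.04994581595329 F [0.39  0.934 0.885] q6 1.6756883383966834
dock along/across -196.52436707478176 0.4687499250784782 tool x [0.994 0.107 0.001] y [ 0.107 -0.994 -0.   ] yaw of tool x vs n deg 0.007323832179056882
```

View pics/t2.png

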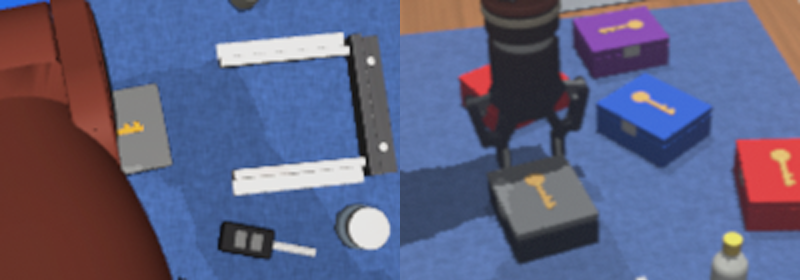

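Emit:
play_rows(rotation=[[0,0,0],[0,0,0],[0,0,0],[0,0,0],[0,0,0],[0,0,0],[0,0,0],[0,0,0]], delta_pos=[[0,3,0],[0,4,0],[0,4,0],[0,4,0],[0,4,0],[0,4,0],[0,2,0],[0,0,0]], grip=[0.6,0.6,0.6,0.6,0.6,0.6,0.6,0.6])

```text
clock: 5.63
tcp_pos: [497.0, 156.0, 23.4]
orientation: [3.136, 0.168, -0.001]
ft_force: [0.0, 0.8, -0.1]
gripper_width: 51.1
```

```bash
cat > front.py <<'E'
from plan import *
import sys
def front(tag):
    im=snapshot("top");hsv=cv2.cvtColor(im,cv2.COLOR_RGB2HSV);h,s,v=cv2.split(hsv)
    m=((s<60)&(v>60)&(v<175)|((h>12)&(h<35)&(s>110)&(v>90))).astype(np.uint8)*255
    roi=np.zeros_like(m);roi[185:265,215:375]=255;m&=roi
    m=cv2.morphologyEx(m,cv2.MORPH_OPEN,np.ones((3,3)));
    nl,lab,stt,c=cv2.connectedComponentsWithStats(m);i=1+np.argmax(stt[1:,4]);m=(lab==i).astype(np.uint8)*255
    ct=max(cv2.findContours(m,0,cv2.CHAIN_APPROX_NONE)[0],key=len)[:,0].astype(float)
    P=ray("top",ct,45);a=(P-M)@d;b=(P-M)@n
    # front edge: farthest along for each across-bin ; sides: extreme across per along-bin
    bm=np.median([b.min(),b.max()]);w=abs(b-bm)<36
    B=np.arange(bm-35,bm+36,5);fa=np.array([a[abs(b-x)<4].max() for x in B]);f=np.polyfit(B,fa,1)
    amx=np.polyval(f,bm);A_=np.arange(amx-40,amx-8,5)
    ls=[];
    for sg in(1,-1):
        e=np.array([sg*(sg*b[abs(a-x)<4]).max() if (abs(a-x)<4).any() else np.nan for x in A_]);g=np.polyfit(A_,e,1);ls.append(g)
    print(tag,"front along",amx,"yaw(front) deg",-np.degrees(np.arctan(f[0])),"| left/right edges at front",[np.polyval(g,amx) for g in ls],"yaw(sides)",[np.degrees(np.arctan(g[0])) for g in ls],"front across mid",np.mean([np.polyval(g,amx) for g in ls]))
    out=im[165:305,200:400,::-1].copy();cv2.drawContours(out,[ct.astype(int)-[200,165]],-1,(0,0,255),1)
    cv2.imwrite(f"pics/{tag}.png",cv2.resize(out,(600,420),interpolation=2))
if __name__=="__main__": st();front(sys.argv[1])
E
python3 front.py f1
```

```text
t 5.63 tcp [496.97  155.99   23.364] width 51.1320877993959 F [ 0.033  0.76  -0.06 ] q6 1.6277328007241283
dock along/across -171.0857243178952 -0.0720075049626952 tool x [ 0.994  0.107 -0.   ] y [ 0.107 -0.994  0.001] yaw of tool x vs n deg -0.01692425669432525
f1 front along -52.54740154950761 yaw(front) deg -0.4806139645971743 | left/right edges at front [np.float64(nan), np.float64(nan)] yaw(sides) [np.float64(nan), np.float64(nan)] front across mid nan
```

View pics/f1.png

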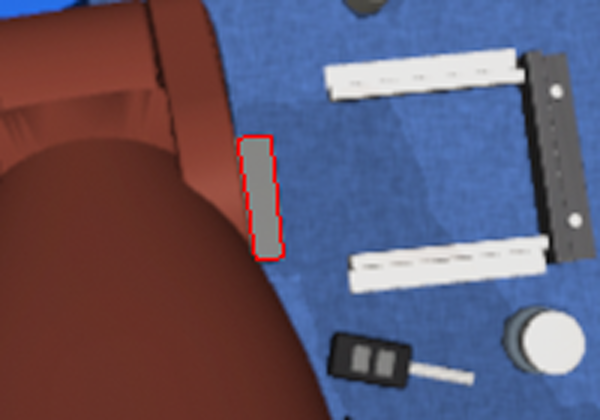

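```bash
cat > front.py.sed <<'E'
s/A_=np.arange(amx-40,amx-8,5)/A_=np.arange(amx-16,amx-5,3)/
E
sed -i -f front.py.sed front.py; python3 front.py f2
python3 - <<'E'
import cv2
from plant import *
cv2.imwrite("pics/s2.png",cv2.resize(snapshot("side")[150:350,180:340,::-1],(640,800),interpolation=2)[:590])
E
```

```text
t 5.68 tcp [497.061 156.198  23.431] width 51.7767998874707 F [ 0.386 -0.642 -0.089] q6 1.6280147687785058
dock along/across -171.28251357716323 0.04072263555260322 tool x [ 0.994  0.107 -0.   ] y [ 0.107 -0.994  0.001] yaw of tool x vs n deg -0.010304930413414907
f2 front along -52.54740154950761 yaw(front) deg -0.4806139645971743 | left/right edges at front [np.float64(33.21709043032937), np.float64(-57.0912363421275)] yaw(sides) [np.float64(-5.139692788487144), np.float64(-5.220525563189947)] front across mid -11.937072955899065
```

View pics/s2.png

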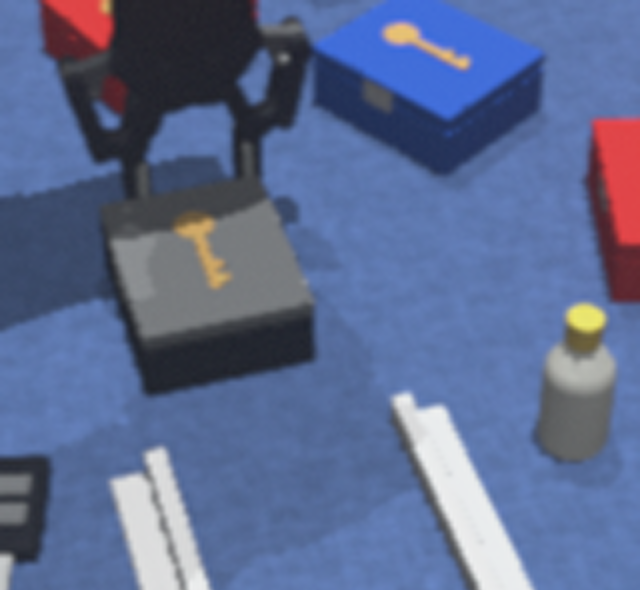

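The image shows the case flush with both fingers, its lid front edge running (310,303)-(145,340) in the crop. It is square, but about 12 mm right of the lane's middle line. I'll nudge it left with the two fingers on its right side, well before the mouth.

Emit:
play_rows(rotation=[[0,0,0],[0,0,0],[0,0,0],[0,0,0],[0,0,0],[0,0,0],[0,0,-0.12],[0,0,-0.12],[0,0,-0.12],[0,0,-0.12]], delta_pos=[[0,-5,0],[0,-10,0],[0,-10,0],[0,0,-30],[0,0,-35],[0,0,-35],[0,0,0],[0,0,0],[0,0,0],[0,0,0]], grip=[0.6,0.6,0.6,0.6,0.6,0.6,0.6,0.6,0.6,0.6])

```text
clock: 6.62
tcp_pos: [494.3, 182.9, 123.8]
orientation: [-3.004, -0.921, -0.001]
ft_force: [-0.1, 0.5, -0.4]
gripper_width: 51.5
```

Emit:
play_rows(rotation=[[0,0,-0.12],[0,0,-0.12],[0,0,-0.12],[0,0,-0.12],[0,0,-0.12],[0,0,-0.12],[0,0,-0.12],[0,0,-0.12],[0,0,-0.12],[0,0,-0.011]], delta_pos=[[0,0,0],[0,0,0],[0,0,0],[0,0,0],[0,0,0],[0,0,0],[0,0,0],[0,0,0],[0,0,0],[0,0,0]], grip=[0.6,0.6,0.6,0.6,0.6,0.6,0.6,0.6,0.6,0.6])

```text
clock: 7.45
tcp_pos: [494.2, 182.7, 123.4]
orientation: [-2.09, -2.345, -0.0]
ft_force: [-0.6, 0.3, -0.4]
gripper_width: 51.4
```

Emit:
play_rows(rotation=[[0,0,0],[0,0,0],[0,0,0],[0,0,0],[0,0,0]], delta_pos=[[-22,-25,0],[-22,-25,0],[-22,-25,0],[-22,-25,0],[0,0,0]], grip=[0.6,0.6,0.6,0.6,0.6])

```text
clock: 7.87
tcp_pos: [399.6, 81.5, 122.9]
orientation: [-2.102, -2.331, 0.006]
ft_force: [-0.7, 0.4, -0.4]
gripper_width: 51.3
```

```bash
python3 -c "
from plan import *
g=M-107*d-98*n;g[2]=23;st(g)
P=ray('side',[[257.5,225.75],[216.25,235]],45);print('side: front corners along,across',(P-M)@d,(P-M)@n)"
```

```text
t 7.87 tcp [399.626  81.455 122.896] width 51.307465959356634 F [-0.724  0.37  -0.425] q6 -0.08103149102222527
dock along/across -107.42623767145946 -104.8519849464423 tool x [-0.103  0.995 -0.001] y [ 0.995  0.103 -0.004] yaw of tool x vs n deg 89.7599982866784
shift tool frame [-0.319  7.301 99.865]  world [  6.858   0.311 -99.896]
side: front corners along,across [-46.352 -44.77 ] [ 32.963 -54.078]
```

Emit:
play_rows(rotation=[[0,0,0],[0,0,0],[0,0,0],[0,0,0],[0,0,0],[0,0,0],[0,0,0],[0,0,0],[0,0,0],[0,0,0]], delta_pos=[[0,0,25],[0,0,25],[0,0,25],[0,0,15],[0,0,10],[0,0,0],[0,5,0],[0,6,0],[0,6,0],[0,6,0]], grip=[0.6,0.6,0.6,0.6,0.6,0.6,0.6,0.6,0.6,0.6])

```text
clock: 8.7
tcp_pos: [429.1, 86.1, 24.3]
orientation: [2.098, 2.337, 0.002]
ft_force: [0.5, -0.1, -0.6]
gripper_width: 50.9
```

Emit:
play_rows(rotation=[[0,0,0],[0,0,0],[0,0,0],[0,0,0],[0,0,0],[0,0,0],[0,0,0],[0,0,0]], delta_pos=[[0,5,0],[0,4,0],[0,4,0],[0,3,0],[0,3,0],[0,3,0],[0,3,0],[0,0,0]], grip=[0.6,0.6,0.6,0.6,0.6,0.6,0.6,0.6])

```text
clock: 9.37
tcp_pos: [452.0, 88.6, 23.3]
orientation: [-2.098, -2.338, 0.001]
ft_force: [-2.3, 0.5, -1.5]
gripper_width: 51.2
```

```bash
python3 front.py f3
```

```text
t 9.37 tcp [451.991  88.562  23.256] width 51.210233814654224 F [-2.347  0.486 -1.507] q6 -0.07358047195337532
dock along/across -108.87293765415986 -52.02702387987808 tool x [-0.108  0.994  0.   ] y [ 0.994  0.108 -0.001] yaw of tool x vs n deg -89.96581156653335Traceback (most recent call last):
  File "front.py", line 21, in <module>
    if __name__=="__main__": st();front(sys.argv[1])
                                  ~~~~~^^^^^^^^^^^^^
  File "front.py", line 13, in front
    B=np.arange(bm-35,bm+36,5);fa=np.array([a[abs(b-x)<4].max() for x in B]);f=np.polyfit(B,fa,1)
                                            ~~~~~~~~~~~~~~~~~^^
    return umr_maximum(a, axis, None, out, keepdims, initial, where)
ValueError: zero-size array to reduction operation maximum which has no identity
```

Emit:
play_rows(rotation=[[0,0,0],[0,0,0],[0,0,0],[0,0,0],[0,0,0],[0,0,0],[0,0,0.12],[0,0,0.12],[0,0,0.12],[0,0,0.12]], delta_pos=[[0,-5,0],[0,-15,0],[0,-20,0],[0,0,-30],[0,0,-35],[0,0,-35],[0,0,0],[0,0,0],[0,0,0],[0,0,0]], grip=[0.6,0.6,0.6,0.6,0.6,0.6,0.6,0.6,0.6,0.6])

```text
clock: 10.25
tcp_pos: [412.7, 84.3, 123.9]
orientation: [2.598, 1.764, 0.002]
ft_force: [-0.3, -0.3, 0.3]
gripper_width: 51.4
```

Emit:
play_rows(rotation=[[0,0,0.12],[0,0,0.12],[0,0,0.12],[0,0,0.12],[0,0,0.12],[0,0,0.12],[0,0,0.12],[0,0,0.12],[0,0,0.12],[0,0,0.011]], delta_pos=[[0,0,0],[0,0,0],[0,0,0],[0,0,0],[0,0,0],[0,0,0],[0,0,0],[0,0,0],[0,0,0],[0,0,0]], grip=[0.6,0.6,0.6,0.6,0.6,0.6,0.6,0.6,0.6,0.6])

```text
clock: 11.08
tcp_pos: [412.5, 84.2, 123.5]
orientation: [-3.137, -0.161, -0.001]
ft_force: [-0.2, 0.7, -0.2]
gripper_width: 51.2
```

Emit:
play_rows(rotation=[[0,0,0],[0,0,0],[0,0,0],[0,0,0],[0,0,0]], delta_pos=[[22,-24,0],[22,-24,0],[22,-24,0],[22,-24,0],[0,0,0]], grip=[0.6,0.6,0.6,0.6,0.6])

```text
clock: 11.5
tcp_pos: [493.1, 193.0, 123.7]
orientation: [-3.135, -0.179, -0.006]
ft_force: [0.4, -1.0, -0.4]
gripper_width: 51.1
```

```bash
python3 front.py f4; ls pics; python3 -c "
import cv2;from plant import *;import numpy as np
a=cv2.resize(snapshot('top')[165:305,200:400,::-1],(400,280),interpolation=2);b=cv2.resize(snapshot('side')[150:350,180:340,::-1],(400,500),interpolation=2)
cv2.imwrite('pics/v4.png',np.hstack([np.vstack([a,a*0])[:500],b]))"
```

```text
t 11.5 tcp [493.143 192.972 123.665] width 51.07409222814216 F [ 0.365 -1.022 -0.418] q6 1.6909095615462046
dock along/across -208.26488879955295 0.09148469503979582 tool x [0.993 0.114 0.004] y [ 0.114 -0.994 -0.002] yaw of tool x vs n deg 0.3748059493934808
f4 front along -52.43064731875887 yaw(front) deg -0.47517844708575413 | left/right edges at front [np.float64(49.152364337111564), np.float64(-40.03022072776676)] yaw(sides) [np.float64(-2.3711726392957004), np.float64(9.077336207665619)] front across mid 4.561071804672402
f1.png
f2.png
f4.png
s2.png
sa.png
side0.png
t1.png
t2.png
ta.png
top0.png
```

View pics/v4.png

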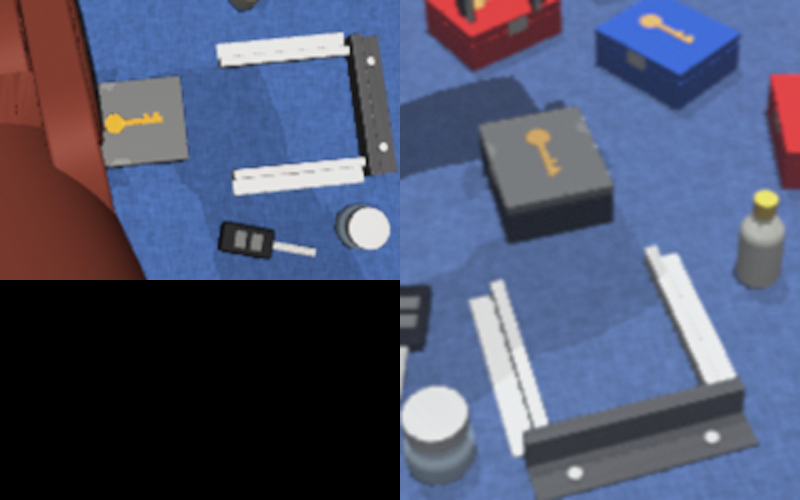

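The case is now square, about 4.5 mm left of the middle, with its front 52 mm before the mouth. I'll descend behind it and push with a slight rightward drift.

Emit:
play_rows(rotation=[[0,0,0],[0,0,0],[0,0,0],[0,0,0],[0,0,0],[0,0,0],[0,0,0],[0,0,0],[0,0,0],[0,0,0]], delta_pos=[[0,0,25],[0,0,25],[0,0,25],[0,0,15],[0,0,10],[0,0,0],[2,8,0],[2,10,0],[0,8,0],[0,4,0]], grip=[0.6,0.6,0.6,0.6,0.6,0.6,0.6,0.6,0.6,0.6])

```text
clock: 12.48
tcp_pos: [497.9, 158.3, 24.4]
orientation: [3.137, 0.168, 0.003]
ft_force: [0.5, 0.3, -0.2]
gripper_width: 51.4
```

Emit:
play_rows(rotation=[[0,0,0],[0,0,0],[0,0,0],[0,0,0],[0,0,0],[0,0,0],[0,0,0],[0,0,0],[0,0,0],[0,0,0]], delta_pos=[[0,3,0],[0,4,0],[-0.5,4,0],[-0.6,5,0],[-0.6,5,0],[-0.6,5,0],[-0.6,5,0],[-0.6,5,0],[-0.5,4,0],[0,0,0]], grip=[0.6,0.6,0.6,0.6,0.6,0.6,0.6,0.6,0.6,0.6])

```text
clock: 13.32
tcp_pos: [497.7, 119.4, 23.9]
orientation: [-3.136, -0.17, -0.002]
ft_force: [0.3, 2.3, -0.2]
gripper_width: 51.1
```

```bash
python3 front.py f5
```

```text
t 13.32 tcp [497.655 119.435  23.898] width 51.145201657203664 F [ 0.264  2.33  -0.22 ] q6 1.5550413366340332
dock along/across -134.66828821371237 -3.3137495210894614 tool x [0.994 0.108 0.001] y [ 0.108 -0.994 -0.001] yaw of tool x vs n deg 0.0293167516006919Traceback (most recent call last):
  File "front.py", line 21, in <module>
    if __name__=="__main__": st();front(sys.argv[1])
                                  ~~~~~^^^^^^^^^^^^^
  File "front.py", line 8, in front
    nl,lab,stt,c=cv2.connectedComponentsWithStats(m);i=1+np.argmax(stt[1:,4]);m=(lab==i).astype(np.uint8)*255
                                                         ~~~~~~~~~^^^^^^^^^^^
    return _wrapfunc(a, 'argmax', axis=axis, out=out, **kwds)
    return bound(*args, **kwds)
ValueError: attempt to get argmax of an empty sequence
```

```bash
python3 -c "
import cv2;from plant import *
cv2.imwrite('pics/s5.png',cv2.resize(snapshot('side')[190:340,190:340,::-1],(600,600),interpolation=2))"
```

```text
(no output)
```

View pics/s5.png

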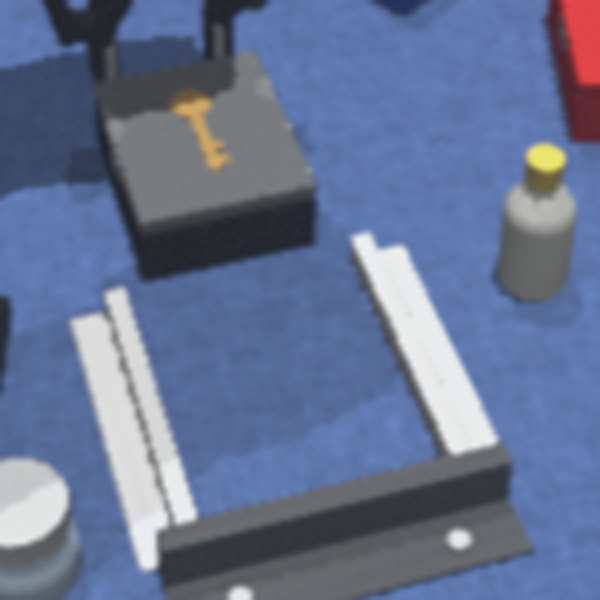

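The view shows the lid front corners at (145,225) and (313,188) and the rail mouth inner tops at (127,289) and (352,237), all in crop pixels. The case is before the mouth and looks centred.

```bash
python3 -c "
from plan import *
f=lambda p:np.array(p)/4+189.6
for nm,p,z in(('lid',[[145,225],[313,188]],45),('bottom',[[149,280],[315,244]],0),('rails mouth',[[127,289],[352,237]],18),('stop top face edge',[[160,540],[508,453]],30)):
    P=ray('side',f(p),z);print(nm,(P-M)@d,(P-M)@n,'mid',((P-M)@n).mean())"
```

```text
lid [-9.556 -9.957] [-42.687  43.735] mid 0.5238681918460593
bottom [-14.731 -14.032] [-41.819  46.292] mid 2.2362566865745777
rails mouth [4.343 3.218] [-56.614  60.348] mid 1.8671860787241386
stop top face edge [158.452 158.982] [-77.366  80.55 ] mid 1.5919683384632393
```

Emit:
play_rows(rotation=[[0,0,0],[0,0,0],[0,0,0],[0,0,0],[0,0,0],[0,0,0],[0,0,0],[0,0,0],[0,0,0],[0,0,0]], delta_pos=[[0,3,0],[0,5,0],[0,6,0],[0,6,0],[0,6,0],[0,6,0],[0,6,0],[0,6,0],[0,4,0],[0,2,0]], grip=[0.6,0.6,0.6,0.6,0.6,0.6,0.6,0.6,0.6,0.6])

```text
clock: 14.25
tcp_pos: [502.5, 69.8, 23.5]
orientation: [-3.136, -0.17, 0.0]
ft_force: [-0.8, 5.1, 4.3]
gripper_width: 50.9
```

```bash
python3 -c "
from plan import *
st()
import cv2
cv2.imwrite('pics/s6.png',cv2.resize(snapshot('side')[190:340,190:340,::-1],(600,600),interpolation=2))"
```

```text
t 14.25 tcp [502.468  69.813  23.486] width 50.902360677517585 F [-0.812  5.089  4.261] q6 1.4562108149250053
dock along/across -84.81645333317454 -3.8534873127198974 tool x [ 0.994  0.108 -0.   ] y [ 0.108 -0.994 -0.001] yaw of tool x vs n deg 0.02890148841547906
```

View pics/s6.png

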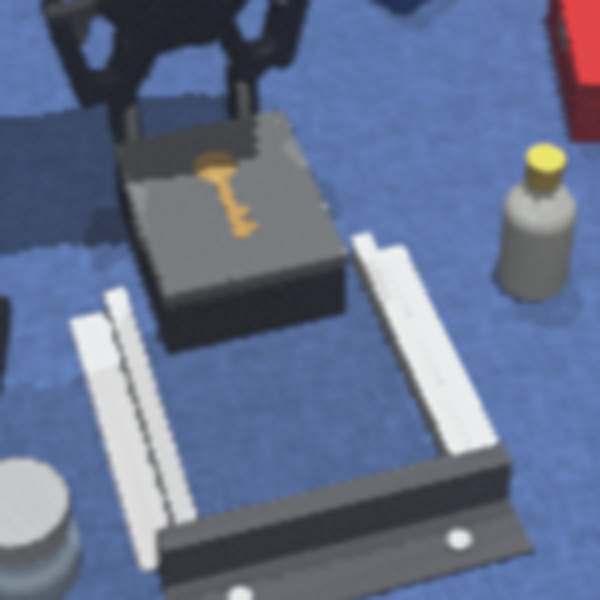

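The lid front corners are now at (168,298) and (345,255), and the bottom corners at (174,353) and (345,310). The case is entering the lane with a gap on both sides.

```bash
python3 -c "
from plan import *
f=lambda p:np.array(p)/4+189.6
for nm,p,z in(('lid',[[168,298],[345,255]],45),('bottom',[[174,353],[345,311]],0)):
    P=ray('side',f(p),z);print(nm,(P-M)@d,(P-M)@n,'mid',((P-M)@n).mean())"
```

```text
lid [40.057 38.15 ] [-43.501  44.652] mid 0.5753297642725101
bottom [35.479 34.031] [-41.446  46.716] mid 2.6348088476020592
```

Emit:
play_rows(rotation=[[0,0,0],[0,0,0],[0,0,0],[0,0,0],[0,0,0],[0,0,0],[0,0,0],[0,0,0],[0,0,0],[0,0,0]], delta_pos=[[0,3,0],[0,5,0],[0,6,0],[0,7,0],[0,7,0],[0,7,0],[0,7,0],[0,6,0],[0,5,0],[0,3,0]], grip=[0.6,0.6,0.6,0.6,0.6,0.6,0.6,0.6,0.6,0.6])

```text
clock: 15.13
tcp_pos: [508.4, 14.0, 23.4]
orientation: [-3.137, -0.169, 0.0]
ft_force: [-0.2, 5.3, 4.4]
gripper_width: 51.5
```

```bash
cat > side.py <<'E'
from plan import *
st()
im=snapshot('side');cv2.imwrite('pics/s7.png',cv2.resize(im[190:340,190:340,::-1],(600,600),interpolation=2))
hsv=cv2.cvtColor(im,cv2.COLOR_RGB2HSV)
# case front face/lid edges: sideways extents of lid (grey, unsaturated) in across coordinate at z=45
m=((hsv[...,1]<60)&(hsv[...,2]>85)&(hsv[...,2]<165)).astype(np.uint8)*255
r=np.zeros_like(m);r[205:315,212:310]=255
m=cv2.morphologyEx(m&r,cv2.MORPH_OPEN,np.ones((3,3)))
_,lab,s_,_=cv2.connectedComponentsWithStats(m);i=1+np.argmax(s_[1:,4])
ct=max(cv2.findContours((lab==i).astype(np.uint8),0,cv2.CHAIN_APPROX_NONE)[0],key=len)[:,0].astype(float)
P=ray('side',ct,45);a=(P-M)@d;b=(P-M)@n
print("lid along",a.min(),a.max(),"across",b.min(),b.max(),"area",s_[i,4])
B=np.arange(-30,31,5);f=np.polyfit(B,[a[abs(b-x)<4].max() for x in B],1);print("front at mid",f[1],"yaw deg",-np.degrees(np.arctan(f[0])))
E
python3 side.py
```

```text
t 15.13 tcp [508.415  14.02   23.377] width 51.49810898375698 F [-0.18   5.333  4.447] q6 1.3464734015115722
dock along/across -28.707158406561103 -3.9274859606569525 tool x [ 0.994  0.108 -0.   ] y [ 0.108 -0.994 -0.   ] yaw of tool x vs n deg 0.023835674044657282
lid along -15.020495926182678 95.07204177101934 across -46.34253899546686 51.15091544042401 area 1608
front at mid 94.68190987425567 yaw deg -0.03353695550503951
```

Emit:
play_rows(rotation=[[0,0,0],[0,0,0],[0,0,0],[0,0,0],[0,0,0],[0,0,0],[0,0,0],[0,0,0],[0,0,0],[0,0,0]], delta_pos=[[0,3,0],[0,5,0],[0,6,0],[0,7,0],[0,7,0],[0,6,0],[0,5,0],[0,4,0],[0,3,0],[0,2,0]], grip=[0.6,0.6,0.6,0.6,0.6,0.6,0.6,0.6,0.6,0.6])

```text
clock: 16.02
tcp_pos: [513.7, -33.9, 23.4]
orientation: [3.137, 0.169, -0.0]
ft_force: [-0.6, 4.8, 2.3]
gripper_width: 51.5
```

Emit:
play_rows(rotation=[[0,0,0],[0,0,0],[0,0,0]], delta_pos=[[0,2,0],[0,2,0],[0,0,0]], grip=[0.6,0.6,0.6])

```text
clock: 16.27
tcp_pos: [514.1, -37.9, 23.4]
orientation: [3.136, 0.169, -0.0]
ft_force: [-0.9, 1.6, 0.4]
gripper_width: 51.3
```

Emit:
play_rows(rotation=[[0,0,0],[0,0,0],[0,0,0]], delta_pos=[[0,1,0],[0,1,0],[0,0,0]], grip=[0.6,0.6,0.6])

```text
clock: 16.52
tcp_pos: [514.3, -39.6, 23.4]
orientation: [3.137, 0.17, -0.0]
ft_force: [-0.4, 2.2, 0.7]
gripper_width: 51.1
```

```bash
python3 side.py
```

```text
t 16.52 tcp [514.323 -39.647  23.374] width 51.119979370134004 F [-0.418  2.152  0.681] q6 1.2442521270504692
dock along/across 25.283815534723548 -3.8124690096057927 tool x [ 0.994  0.108 -0.   ] y [ 0.108 -0.994  0.   ] yaw of tool x vs n deg 0.026877620018138437
lid along 38.97558762820515 149.36734388358093 across -46.40275190905639 51.45175070500977 area 1933
front at mid 148.36256598942302 yaw deg 0.46520837022192413
```

Emit:
play_rows(rotation=[[0,0,0],[0,0,0],[0,0,0],[0,0,0]], delta_pos=[[0,1,0],[0,1,0],[0,1,0],[0,0,0]], grip=[0.6,0.6,0.6,0.6])

```text
clock: 16.9
tcp_pos: [514.7, -42.8, 23.4]
orientation: [3.137, 0.169, -0.0]
ft_force: [-0.6, 0.4, -0.6]
gripper_width: 51.5
```

Emit:
play_rows(rotation=[[0,0,0],[0,0,0],[0,0,0]], delta_pos=[[0,1,0],[0,0,0],[0,0,0]], grip=[0.6,0.6,0.6])

```text
clock: 17.15
tcp_pos: [514.8, -43.7, 23.4]
orientation: [3.137, 0.169, -0.0]
ft_force: [-0.9, 1.6, -0.9]
gripper_width: 51.8
```

Emit:
play_rows(rotation=[[0,0,0],[0,0,0],[0,0,0]], delta_pos=[[0,1,0],[0,0.5,0],[0,0,0]], grip=[0.6,0.6,0.6])

```text
clock: 17.4
tcp_pos: [514.8, -44.3, 23.4]
orientation: [-3.135, -0.17, 0.0]
ft_force: [-0.6, 5.2, 1.0]
gripper_width: 51.1
```

```bash
python3 side.py
```

```text
t 17.4 tcp [514.757 -44.338  23.416] width 51.07013300951547 F [-0.645  5.205  0.969] q6 1.2340028872008415
dock along/across 29.994298796559434 -3.8837706728884407 tool x [ 0.994  0.108 -0.   ] y [ 0.108 -0.994 -0.001] yaw of tool x vs n deg 0.05291780428614617
lid along 43.918374199104036 155.42211297245177 across -46.41234145373306 51.48642476582046 area 1949
front at mid 152.94556905521853 yaw deg 0.04750306227429432
```

Emit:
play_rows(rotation=[[0,0,0],[0,0,0],[0,0,0]], delta_pos=[[0,1,0],[0,0.5,0],[0,0,0]], grip=[0.6,0.6,0.6])

```text
clock: 17.7
tcp_pos: [514.7, -44.4, 23.4]
orientation: [-3.133, -0.171, 0.0]
ft_force: [-1.0, 13.2, 2.9]
gripper_width: 51.2
```

Emit:
play_rows(rotation=[[0,0,0],[0,0,0],[0,0,0]], delta_pos=[[0,1,0],[0,0.5,0],[0,0,0]], grip=[0.6,0.6,0.6])

```text
clock: 17.95
tcp_pos: [514.7, -44.4, 23.4]
orientation: [-3.13, -0.172, 0.0]
ft_force: [-0.5, 19.7, 5.5]
gripper_width: 51.1
```

The force has risen to 20 N with no more motion, so the case is against the stop. I'll back out straight along the lane, then lift.

Emit:
play_rows(rotation=[[0,0,0],[0,0,0],[0,0,0],[0,0,0],[0,0,0],[0,0,0],[0,0,0],[0,0,0],[0,0,0],[0,0,0]], delta_pos=[[0,-2,0],[0,-3,0],[0,-6,0],[0,-12,0],[0,-12,0],[0,0,-20],[0,0,-35],[0,0,-35],[0,-30,-35],[0,-35,-20]], grip=[0.6,0.6,0.6,0.6,0.6,0.6,0.6,0.6,0.6,0.6])

```text
clock: 18.78
tcp_pos: [506.1, 48.5, 168.4]
orientation: [3.136, 0.165, 0.006]
ft_force: [1.8, 0.3, -0.8]
gripper_width: 51.3
```

Emit:
play_rows(rotation=[[0,0,0],[0,0,0],[0,0,0],[0,0,0],[0,0,0]], delta_pos=[[0,-30,0],[0,-30,0],[0,-30,0],[0,-15,0],[0,0,0]], grip=[0.6,0.6,0.6,0.6,0.6])

```text
clock: 19.2
tcp_pos: [492.5, 156.6, 165.1]
orientation: [-3.136, -0.176, -0.0]
ft_force: [-0.5, -0.4, -0.5]
gripper_width: 51.1
```

```bash
python3 side.py; python3 -c "
from plant import *;import cv2,numpy as np
a=cv2.resize(snapshot('top')[180:270,290:410,::-1],(480,360),interpolation=2);b=cv2.resize(snapshot('side')[220:340,200:300,::-1],(300,360),interpolation=2)
cv2.imwrite('pics/end.png',np.hstack([a,b]))"
```

```text
t 19.2 tcp [492.47  156.55  165.144] width 51.13431681760321 F [-0.537 -0.408 -0.482] q6 1.6247407277141883
dock along/across -172.12519481790534 -4.485554004322761 tool x [0.994 0.112 0.   ] y [ 0.112 -0.994 -0.001] yaw of tool x vs n deg 0.24912373881081973
lid along 43.45094535199964 154.91991887346572 across -46.421810016436254 51.45175070500977 area 2381
front at mid 153.44370434770357 yaw deg 0.03820414820822705
```

View pics/end.png

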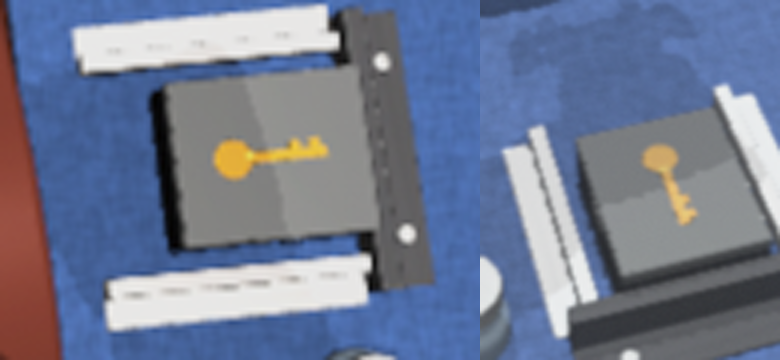

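The case is against the stop, square, with a gap to both rails. The top lid corners are at (163,86), (358,65), (378,232) and (183,248). I'll do a numeric check and then hand in.

```bash
python3 -c "
from plan import *
f=lambda p:np.array(p)/4+[289.6,179.6]
P=ray('top',f([[163,86],[358,65],[378,232],[183,248]]),45);a=(P-M)@d;b=(P-M)@n
print(a,b,'centre',a.mean(),b.mean());e=P[1]-P[0]+P[2]-P[3];print('yaw',np.degrees(np.arctan2(e@n,e@d)))
if 88<a.mean()<101 and abs(b.mean())<9: sign_off();print('signed')"
```

```text
[ 38.934 149.019 147.016  38.898] [ 44.106  45.599 -47.12  -45.412] centre 93.46686405191907 -0.7068906825348193
yaw -0.05632741820374357
the job is handed in; nothing more can be done
signed
```

The case is in the lane, square and against the steel back stop, and the job is handed in at about 19 s of the 67 s allowed; `sign_off()` gives no verdict.

- **What I did:** I pushed the case from behind with two half-open fingers until it was square. It had drifted about 12 mm right, so I nudged it left from its right side before the mouth. I then slid it down the lane at 60 to 85 mm/s. At the stop the push force rose to about 20 N with no further motion. I backed the fingers out along the lane and lifted them clear.
- **Last checks (top view):**
  - The case centre is at about x = 93.5 mm and y = −0.7 mm in the dock frame, with yaw −0.06°.
  - The images showed a gap to both rails.
- **Disagreements:**
  - The side view put the case front at 153 mm and the top view at about 148 mm. The real value against the stop is 150 mm, so I put this down to camera calibration and trusted the contact force.
  - Two-view heights came out about 3 to 7 mm below the stated ones.
  - The sideways nudge went 4.5 mm too far; a slight diagonal push corrected it before the mouth.
- **Not measured:** I did not re-measure the glue bottle, jar or flip key at the end. The arm never worked near them.

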